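# Set the trip screw of a switch block

### The arm

A 6-joint arm with a two-finger parallel gripper is mounted at the origin on the work surface. World frame = base frame: x ahead of the robot, y to its left, z up, the work surface at z = 0. Lengths are in m, angles in rad, forces in N, time in s.
With the tool pointing down it reaches from about 0.425 to 0.95 m from the base axis. Payload 14.7 kg.
Tool frame: the origin (TCP) lies at the very end of the fingers, on their centre line; the grasp point (between the pads) lies 19 mm behind it; z points along the fingers, y is the direction in which the jaws open and shut (so a half turn about z gives the same grasp; the last joint's range is limited). The gripper opens to 85 mm and grips with 20 to 120 N. Pads are 22 mm wide; open, the fingers measure 114 mm over their backs; the gripper's body (76 mm by 85 mm) begins 54 mm behind the grasp point. The pads swing forward as they close: fully open they stand 13 mm farther back than shut.
Start: joints at [1.269, 0.48, 1.596, -0, 1.065, -0.047], TCP at [0.164, 0.629, 0.231] pointing down, gripper open.
Joint ranges: [-2.75, 2.75], [-0.82, 2.05], [0.23, 2.67], [-1.56, 4.7], [0.09, 2.69], [-2.92, 2.92]. Speed limits (rad/s): [1.89, 1.89, 2.39, 3.01, 3.01, 3.01].

### API

Orientations are given as a rotation vector (axis times angle).
In Python, from cell import robot gives the robot as it stands. The module is installed in compiled form; this text tells all that it offers.
- The arm moves only by the tool send_rows, never from a script. Its argument "commands" is a list of rows, each a list of 3 entries, a list of its own where there are three numbers: the turn, a rotation vector about the world's x, y, z in degrees, then the shift along the world's x, y, z in mm, then the gripper's target within -1 to 1 (shut at 1, half-way at 0, fully open at -1). In form: [[[rx, ry, rz], [tx, ty, tz], grip], ...]. A call has 1 to 20 rows; each row shifts and turns the pose as measured when the row begins; what a row does not reach is not made up. A row lasts 1/12 s, in which the tool goes at most 41.7 mm and 7.16 degrees, less where a joint would pass 70% of its speed; a pose out of reach is approached as far as the arm can. A call is refused whole if a number of a shift passes 41.7 or a number of a turn 7.16, either way. A call with a gripper value outside its range is refused whole. The fingers move at their own pace and stop on an object; "force" is the grip in N (left out, the last holds). Time passes only in rows, so rows that do not move let the fingers close. It gives the time, the measured TCP pose, the force and the opening at its end, in the units of the state.
- robot.read_state(): the state, without advancing time (a new reading comes with each control period).
- robot.grab_frame(name): name is "scene" or "top" or "wrist"; returns a dict with "pixels" (420x560x3 uint8, red, green, blue), "K" (3x3 intrinsics, pixels), "k1" (the pictures are not rectified: a ray, as slopes to the right and down, at radius r is drawn at 1 + k1 r^2 times it, then the intrinsics apply), "extrinsics" (4x4, takes a point from camera to world coordinates). Camera axes: x right, y down, z forward; pixel columns grow to the right and rows downward; lengths in m; the calibration is good to about 2 mm. A picture is of the moment at which its call begins. There is no depth.
- robot.sign_off(): hands the job in, once; it reports no verdict.
The state is a dict: "time_s": time; "joints": joint angles; "joint_velocities": joint speeds; "joint_efforts": joint torques, N m; "position": TCP position; "orientation": TCP orientation; "ft_force": force on the tool from outside, world axes, zero at the start; "wrist_torque": the same for the moment, N m; "grip_width": finger opening in m.
Only numpy, scipy, OpenCV 4.12 (cv2) and the standard library are available. Lean on these libraries where they do the work, as an engineer would, in place of code of your own. Each camera call takes 0.05 s, during which the arm holds its last target. There are 200 camera calls.

### The job

Set the black switch block that has the bar-headed screw on top: put it down in the pocket of the metal cradle, let go of it, then take the screw by its bar and turn it clockwise until it bottoms, and back it off an eighth of a turn (45 degrees). Then lift the block out by its body and set it down gently, upright and released, in the grey tray, without changing the screw's setting. Leave everything else on the table where it is.

Things in the scene. Friction and masses are not known exactly. Their poses are not given: they have to be found in the camera images.
- block: Switch block: a black box 64 (x) x 42 (y) x 50 (z) mm, about 0.6 kg, standing loose and upright on the table; a steel bar-headed screw rises from the middle of its top, up to 74 mm above its underside. Origin: centre of its underside; z up. It is the only block with a bar on top: the same body with a round knob, and a lower one (36 mm) with a bare domed cap, are bystanders.
- screw (a joint): Turn of the bar-headed screw in the block, in rad: grows clockwise seen from above (screwing in); it bottoms hard at 3.0 and starts 1.1 to 2.1 rad short of that. An eighth of a turn back from there is 2.215. At 0 the bar is parallel to the block's x axis. Light to turn (about 0.02 N m) and stays where it is left; its height does not change noticeably.
- screw_head (a point): Centre of the screw's bar, 65 mm above the block's underside on its middle axis. The bar is steel, 36 long (this frame's x axis) x 10 thick (y) x 18 mm high; its lower edge is 6 mm above the block's top, joined by a 12 mm thick stem.
- cradle: Setting cradle, fixed to the table: an aluminium plate 120 (x) x 100 (y) x 12 (z) mm with a shallow rectangular pocket of dark steel lips in the middle. Origin: centre of its underside; the pocket's long side lies along x.
- cradle_seat (a point): Middle of the pocket's floor, 12 mm above the table. The pocket is 69 x 47 mm inside (2.5 mm of play round the block, which may go in either way round) with lips 6 mm thick, 9 mm high and flared at their top; they keep the block from turning, save for some 5 degrees of play.
- tray: Grey open tray, fixed to the table, 150 (x) x 180 (y) x 22 (z) mm outside, walls and floor 4 mm thick, empty. Origin: centre of its underside.
- tray_floor (a point): Middle of the tray's inner floor, 4 mm above the table.
- knob_block: The look-alike block with a round knob (74 mm high in all); a bystander to be left alone. Origin: centre of its underside.
- plain_block: The lower look-alike block with a domed cap (45 mm high in all); a bystander to be left alone. Origin: centre of its underside.
- screwdriver: Red-handled screwdriver lying beyond the cradle; a bystander to be left alone. Origin: centre of its underside.
- tape: Roll of paper tape, 70 mm across, 18 mm high; a bystander to be left alone. Origin: centre of its underside.
- cup: Red cup, 90 mm high; a bystander to be left alone. Origin: centre of its underside.
- connector: Small black connector, 52 x 22 x 14 mm; a bystander to be left alone. Origin: centre of its underside.
Mind the look-alikes: they are no part of the job. Of the things shaped like the cradle, the aluminium one is meant.

How it is judged:
By the outcome, as a careful person would: the job done as asked, in the order asked, and still so for the second after the job is handed in, with the robot touching nothing.
It also fails if it takes over 72 s, if anything falls off the work surface, if the arm or the gripper's body presses on something with over 40 N, if the wrist force passes 120 N, or if a joint passes its speed limit or range.

## Working session

There is one attempt and no reset: what is moved stays moved. The work goes in short steps, Python scripts to look and compute and a tool call to move; the robot and the scene stay as the last step left them, time stands still between calls to the robot, and variables do not carry over. Pictures are saved under pics/ and viewed, about 8 in all and at most 12, crops included, and the job is handed in when it is done.

Besides the shell and the picture viewer there is one more tool, called after "Emit:" by a JSON object that holds its "api" and its "payload". send_rows: Moves the arm, as the interface text tells. Its arguments: {"type":"object","properties":{"commands":{"type":"array"},"force":{"type":"number"}},"required":["commands"]}

```bash
mkdir -p pics; cat > h.py <<'E'
import numpy as np, cv2
from cell import robot
def grab(n,save=None):
    f=robot.grab_frame(n); 
    if save: cv2.imwrite('pics/'+save+'.png',f['pixels'][:,:,::-1])
    return f
def ray(f,uv):
    K=np.array(f['K']); d=np.array([f['k1'],0,0,0,0],float)
    p=cv2.undistortPoints(np.array(uv,float).reshape(-1,1,2),K,d).reshape(-1,2)
    E=np.array(f['extrinsics']); return E[:3,3],np.c_[p,np.ones(len(p))]@E[:3,:3].T
def onz(f,uv,z):
    o,d=ray(f,uv); return (o+d*((z-o[2])/d[:,2])[:,None])
def proj(f,P):
    E=np.linalg.inv(np.array(f['extrinsics'])); c=np.atleast_2d(P)@E[:3,:3].T+E[:3,3]
    p=c[:,:2]/c[:,2:]; r=(p**2).sum(1,keepdims=True); p=p*(1+f['k1']*r); K=np.array(f['K'])
    return p@K[:2,:2].T+K[:2,2]
E
python3 - <<'E'
from h import *
print(robot.read_state())
a=grab('scene','scene0');b=grab('top','top0');
for f in(a,b): print(f['K'],f['k1'],np.round(f['extrinsics'],3))
E
```

```text
{'time_s': 0.0, 'joints': array([ 1.26942263e+00,  4.80833316e-01,  1.59682352e+00,  5.35277142e-07,
        1.06508117e+00, -4.66098232e-02]), 'joint_velocities': array([ 0.00073238, -0.00121418,  0.00050421, -0.00024512,  0.00072231,
       -0.00026826]), 'joint_efforts': array([ 2.60436253e-03, -9.50677085e+01, -4.30172539e+01,  6.06537787e-05,
        1.23444776e-02, -8.38616438e-05]), 'position': array([0.16368496, 0.62866412, 0.23069019]), 'orientation': array([-3.99075887e-01, -3.11594143e+00,  1.77171494e-03]), 'ft_force': array([ 0.76317874, -0.35148454, -0.00079499]), 'wrist_torque': array([-0.01762485, -0.01041684,  0.01957114]), 'grip_width': 0.08511432219780704}
[[451.55293971   0.         280.78934654]
 [  0.         451.55293971 211.1123286 ]
 [  0.           0.           1.        ]] -0.015008365197732732 [[ 0.327  0.581 -0.745  1.237]
 [ 0.945 -0.195  0.263 -0.163]
 [ 0.008 -0.79  -0.613  0.674]
 [ 0.     0.     0.     1.   ]]
[[455.3489258    0.         278.88453897]
 [  0.         455.3489258  209.73549599]
 [  0.           0.           1.        ]] -0.02681767337436731 [[ 0.014 -0.983  0.185  0.297]
 [-1.    -0.015 -0.007  0.07 ]
 [ 0.01  -0.185 -0.983  1.067]
 [ 0.     0.     0.     1.   ]]
```

View pics/top0.png

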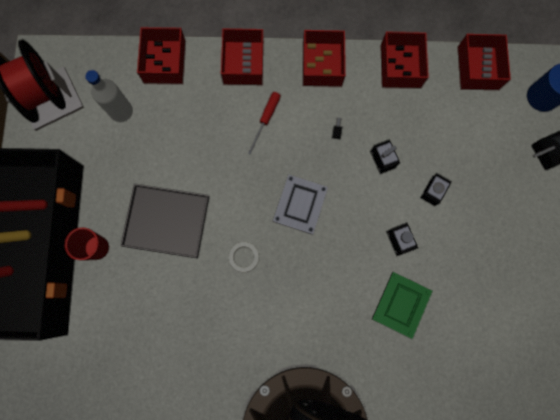

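View pics/scene0.png

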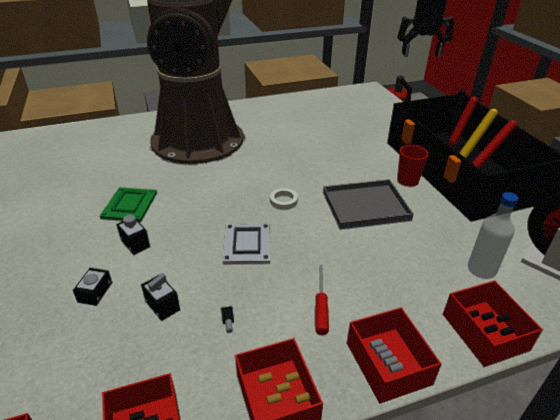

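Bar candidates in top view: (385,155), (436,189) and (403,238); in the scene view these are (160,295), (93,285) and (132,232). The one at (385,155)/(160,295) seems to carry the bar. I'll confirm it in an enlarged crop. The cradle meant is the aluminium one at (301,204); the green one at (402,305) is a decoy.

```bash
python3 - <<'E'
from h import *
t=cv2.imread('pics/top0.png');s=cv2.imread('pics/scene0.png')
r=lambda im,x0,y0,w,h,W,H:np.clip(cv2.resize(im[y0:y0+h,x0:x0+w],(W,H),interpolation=cv2.INTER_CUBIC)*1.6,0,255)
A=r(t,360,130,100,130,400,520); B=r(s,70,205,120,125,400,417)
C=np.zeros((600,800,3)); C[:520,:400]=A; C[:417,400:]=B
cv2.imwrite('pics/crop1.png',C)
E
```

```text
[ WARN:0@0.689] global loadsave.cpp:1063 imwrite_ Unsupported depth image for selected encoder is fallbacked to CV_8U.
```

View pics/crop1.png

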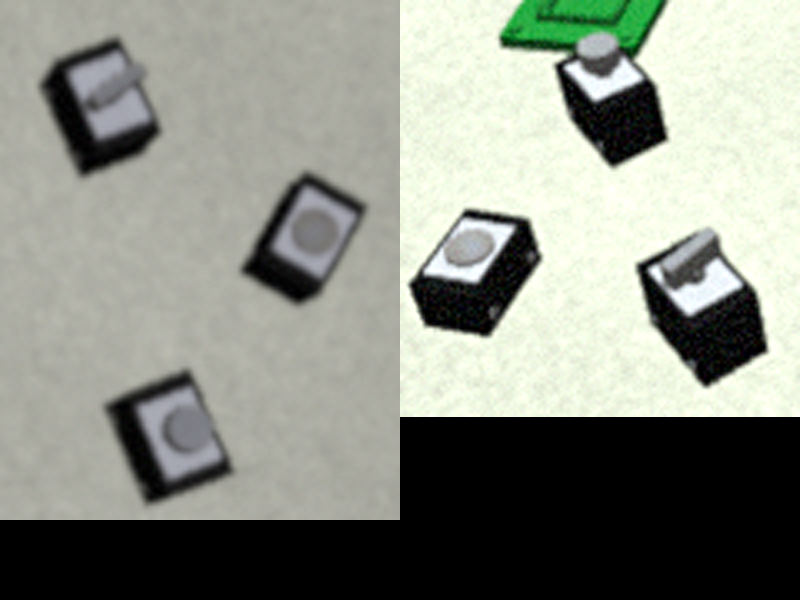

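The crop confirms it: the upper-left block (top view ≈(387,154)) carries the bar, (438,187) is the low domed one, and (406,237) has the round knob. Next are rough positions, plus where the wrist camera sits.

```bash
python3 - <<'E'
from h import *
from scipy.spatial.transform import Rotation as R
t=robot.grab_frame('top'); w=robot.grab_frame('wrist'); st=robot.read_state()
print('block',onz(t,[[387.5,154.5]],.05))
print('label corners',onz(t,[[360+x/4,130+y/4] for x,y in((67,78),(118,52),(157,122),(104,140))],.05))
Rm=R.from_rotvec(st['orientation']).as_matrix(); print('tool',Rm.round(3))
T=np.eye(4);T[:3,:3]=Rm;T[:3,3]=st['position']
print('cam in tool',(np.linalg.inv(T)@w['extrinsics']).round(4),w['K'],w['k1'])
print('others',onz(t,[[301,204],[402,305]],.012),onz(t,[[166,221]],.022),onz(t,[[406,237]],.074),onz(t,[[438,187],[244,257],[338,129]],.04),onz(t,[[86,243]],.09),onz(t,[[270,105],[251,152]],.02))
hs=cv2.cvtColor(t['pixels'],cv2.COLOR_RGB2GRAY)
# tray quad
tr=onz(t,[[135,185],[210,195],[198,257],[122,246]],.022);print('tray',tr, tr.mean(0))
# cradle lips: dark within plate region
m=np.zeros_like(hs);m[180:230,278:324]=(hs[180:230,278:324]<75);print(hs[190:220:5,275:330:3])
n,l,s,c=cv2.connectedComponentsWithStats(m);i=1+np.argmax(s[1:,4]);
r=cv2.minAreaRect(np.argwhere(l==i)[:,::-1].astype(np.float32));P=onz(t,cv2.boxPoints(r),.021)
print('lips',s[i],P,P.mean(0),[np.linalg.norm(P[k]-P[k-1]) for k in range(4)])
E
```

```text
block [[ 0.62402459 -0.18916554  0.05      ]]
label corners [[ 0.63576258 -0.16428087  0.05      ]
 [ 0.65226704 -0.19479822  0.05      ]
 [ 0.60994766 -0.21623441  0.05      ]
 [ 0.59850933 -0.18484321  0.05      ]]
tool [[-0.968  0.252 -0.   ]
 [ 0.252  0.968 -0.001]
 [ 0.    -0.001 -1.   ]]
cam in tool [[ 2.000e-04 -9.569e-01 -2.903e-01  7.300e-02]
 [ 1.000e+00  4.000e-04 -5.000e-04 -5.000e-04]
 [ 6.000e-04 -2.903e-01  9.569e-01 -1.426e-01]
 [ 0.000e+00  0.000e+00  0.000e+00  1.000e+00]] [[359.92550178   0.         281.17659229]
 [  0.         359.92550178 207.80773753]
 [  0.           0.           1.        ]] 0.032667423210459526
others [[ 0.51063679  0.01031727  0.012     ]
 [ 0.27934287 -0.22130996  0.012     ]] [[0.46350404 0.32418526 0.022     ]] [[ 0.42752223 -0.21816354  0.074     ]] [[ 0.55042425 -0.30769905  0.04      ]
 [ 0.38137105  0.1395983   0.04      ]
 [ 0.68842106 -0.07541762  0.04      ]] [[0.40201213 0.47752119 0.09      ]] [[0.75506514 0.08774697 0.02      ]
 [0.6342487  0.13117257 0.02      ]]
tray [[0.54826531 0.40249107 0.022     ]
 [0.5268472  0.22458991 
[... 258 characters left out ...]
  94 109 109 103
  108]
 [104 103 107 106  95  49 105 107 106 107 106 108  95  54 108 109 104 105
  105]
 [106 101 107 107  54  94 106 105 106 105 106 107  55  94 108 108 107 106
  111]
 [100 107 106  91  56 106 106 105 106 105 106  91  55 107 107 103 106 106
  107]
 [102 101 107  60  42  71  95 105 105 105 105  46  99 107 106 102 107 108
  109]]
lips [284 184  33  39 313] [[ 0.48128542  0.05292326  0.021     ]
 [ 0.55942751  0.02832029  0.021     ]
 [ 0.54093374 -0.0284259   0.021     ]
 [ 0.46325224 -0.00311182  0.021     ]] [0.51122473 0.01242646 0.021     ] [np.float64(0.05886531581775639), np.float64(0.08192370012131149), np.float64(0.05968374044536051), np.float64(0.08170200809745856)]
```

Emit:
{"api": "send_rows", "payload": {"commands": [[[0, 0, 3.6], [24, -32, 0], -1], [[0, 0, 3.6], [24, -32, 0], -1], [[0, 0, 3.6], [24, -32, 0], -1], [[0, 0, 3.6], [24, -32, 0], -1], [[0, 0, 3.6], [24, -32, 0], -1], [[0, 0, 3.6], [24, -32, 0], -1], [[0, 0, 3.6], [24, -32, 0], -1], [[0, 0, 3.6], [24, -32, 0], -1], [[0, 0, 3.6], [24, -32, 0], -1], [[0, 0, 3.6], [24, -32, 0], -1], [[0, 0, 3.6], [24, -32, 0], -1], [[0, 0, 3.6], [24, -32, 0], -1]]}}

```text
time_s: 1.2
position: [0.4543, 0.2328, 0.2297]
orientation: [0.843, -3.026, -0.002]
ft_force: [0.9, 1.0, 0.4]
grip_width: 0.0853
```

Emit:
{"api": "send_rows", "payload": {"commands": [[[0, 0, 0], [14, -36, -2], -1], [[0, 0, 0], [14, -36, -2], -1], [[0, 0, 0], [14, -36, -2], -1], [[0, 0, 0], [14, -36, -2], -1], [[0, 0, 0], [14, -36, -2], -1], [[0, 0, 0], [14, -36, -2], -1], [[0, 0, 0], [14, -36, -2], -1], [[0, 0, 0], [14, -36, -2], -1], [[0, 0, 0], [14, -36, -2], -1], [[0, 0, 0], [14, -36, -2], -1], [[0, 0, 0], [14, -36, -2], -1], [[0, 0, 0], [14, -36, -2], -1], [[0, 0, 0], [0, 0, 0], -1], [[0, 0, 0], [0, 0, 0], -1]]}}

```text
time_s: 2.37
position: [0.6302, -0.2316, 0.2037]
orientation: [-0.84, 3.024, -0.0]
ft_force: [-0.8, -0.1, -0.2]
grip_width: 0.0852
```

```bash
python3 - <<'E'
from h import *
grab('wrist','w1'); print(robot.read_state()['joints'].round(3))
im=cv2.imread('pics/w1.png');cv2.imwrite('pics/w1b.png',np.clip(im*1.5,0,255).astype(np.uint8))
E
```

```text
[-3.980e-01  5.350e-01  1.574e+00  1.000e-03  1.030e+00 -2.512e+00]
```

View pics/w1b.png

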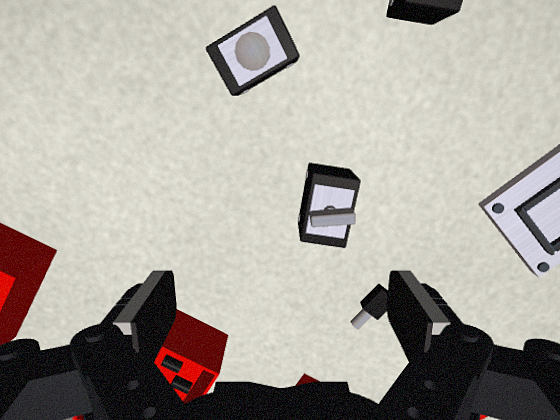

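The picture shows the bar block at ≈(330,208), with its label inside the black rim and the bar at ≈(332,217). The domed block is at (253,50) and the cradle at the right edge. I'll measure the label and bar from this same picture.

```bash
cat >> h.py <<'E'
def masks(f,c,h=70,thr=.55):
    """around pixel c: dark block hull, label mask, bar mask"""
    px=f['pixels'];g=cv2.GaussianBlur(cv2.cvtColor(px,cv2.COLOR_RGB2GRAY),(3,3),0)
    return g
def rect(f,mask,z):
    n,l,s,cc=cv2.connectedComponentsWithStats(mask.astype(np.uint8));i=1+np.argmax(s[1:,4])
    return (l==i),s[i]
def axes(P):
    """world polygon pts (n,3)-> minAreaRect centre(mm), (long,short) mm, angle of long side deg"""
    (c,(a,b),_)=r=cv2.minAreaRect((P[:,:2]*1000).astype(np.float32)); B=cv2.boxPoints(r)
    e=[B[1]-B[0],B[2]-B[1]]; e.sort(key=np.linalg.norm); v=e[1]
    return np.round(c,1),round(max(a,b),1),round(min(a,b),1),round(np.degrees(np.arctan2(v[1],v[0]))%180,1)
E
python3 - <<'E'
from h import *
f=robot.grab_frame('wrist')
px=f['pixels'].astype(int)
y0,y1,x0,x1=155,255,290,370
g=cv2.cvtColor(f['pixels'],cv2.COLOR_RGB2GRAY)[y0:y1,x0:x1]
br=(px[...,2]-px[...,0])[y0:y1,x0:x1]
print(g[10:95:5,::4]);print(br[10:95:5,::4])
E
```

```text
[[144 147 153 145 146  17   0   1  12  70  98 157 155 152 144 142 143 145
  144 146]
 [141 143 148 146 137   5   4  22   4  15   1   2   9   4   2  15 140 149
  146 146]
 [148 141 143 149  68  13  45  42  39  24  12   0   0   7  11   4   0 151
  143 143]
 [142 147 146 143   0   0  41  31  32  38  39  38  38  46  46  40  30  23
  143 142]
 [141 148 145 146   6   0  77 134 110  24  35  38  40  38  41  31  44  24
  149 145]
 [139 144 143 146   1  31 134 141 142 144 140 143 143 144 149 140  83  64
  141 147]
 [146 148 141 118   0  39 149 143 144 142 138 140 143 141 145 142  18 165
  143 141]
 [139 140 145   0   4  25 145 142 142 143 139 143 144 142 142 147  32 151
  146 147]
 [142 142 142   0  10  68 141 144 140 141 101 151 142 140 145 146  36 147
  151 143]
 [144 143 151   8  25 107  90  80  63  44  46  40  37  42  46  47 122 151
  142 143]
 [140 141 117   3  33  39  41  52  62  78  87 100 103 103 109 110 100 140
  147 148]
 [142 147  78   3  27  74 109 107 109 106 107 104 108 107 103 107 100 146
  143 146]
 [143 148  56  13  32 133 108 106 105 102 112 110 125 136 136  71 145 140
  142 
[... 1091 characters left out ...]
  -1 -10
   -9  -9]
 [ -9 -11  -7  -7  -6   6   7   4   0  -4  -6  -6  -3  -3  -6  -4  -9 -10
   -8  -9]
 [ -8  -9  -5  -1  -1  -3   1  -5  -6  -9  -5  -5  -4  -2   1   6   2  -9
   -9  -9]
 [ -9  -8   0  -6  -5   2   9  10   9   9   8   7   7   7  11   9   1  -8
  -10  -7]
 [ -9 -10  -3  -7  -4   9   8   8   4   0  -1   4   6   8   8  -9  -8 -10
   -8 -12]
 [ -9  -8 -12  -1   9   8  12   9   9  12   8  11  11  10  -6 -10  -9  -9
  -10  -7]
 [ -8  -9  -9   0  -3   4  -7   3   7   7  13  12   9  11  -3  -8 -10  -8
  -11  -7]
 [ -9  -7  -9   2   2  -8  -8   2   6  -7   3   0  -8   1   7  -7  -7  -5
  -11 -10]
 [-10  -9  -9 -10  -7  -9  -8 -10  -8  -8   2   8  -1  -5  -7  -8  -7  -8
   -9  -8]]
```

```bash
python3 - <<'E'
import re
s=open('h.py').read(); s=s[:s.index('def masks')]+s[s.index('def axes'):]
s+='''
def block(f,c,h=60,zu=0.,lab=None,barlim=(92,119)):
    """measure label (z=zu+.05) and bar top (z=zu+.074) near pixel c in wrist frame"""
    x0,y0=int(c[0]-h),int(c[1]-h); p=cv2.GaussianBlur(f['pixels'],(3,3),0).astype(int)[max(y0,0):y0+2*h,max(x0,0):x0+2*h]
    x0,y0=max(x0,0),max(y0,0); g=p.mean(2); br=p[...,2]-p[...,0]
    L=((br>4)&(g>125)).astype(np.uint8); B=((br>1)&(g>barlim[0])&(g<barlim[1])).astype(np.uint8)
    L=cv2.morphologyEx(L,cv2.MORPH_OPEN,np.ones((3,3)));B=cv2.morphologyEx(B,cv2.MORPH_OPEN,np.ones((4,4)))
    n,l,s,_=cv2.connectedComponentsWithStats(L)
    L=np.isin(l,[i for i in range(1,n) if s[i,4]>60])
    n,l,s,_=cv2.connectedComponentsWithStats(B);B=l==1+np.argmax(s[1:,4])
    out=[]
    for m,z in((L,.05),(B,.074)):
        q=np.argwhere(m)[:,::-1]+[x0,y0]; out.append(axes(onz(f,q,zu+z)))
    d=(out[1][3]-out[0][3])%180
    print('label',out[0],'\\nbar',out[1],'bar-label ccw deg mod180:',round(d,1)); return out
'''
open('h.py','w').write(s)
E
python3 - <<'E'
from h import *
f=robot.grab_frame('wrist'); block(f,(330,210),52)
t=robot.grab_frame('top'); block(t,(387,153),25)
E
```

```text
label (array([ 626.6, -186.8]), 43.1, 33.1, np.float32(22.2)) 
bar (array([ 626.8, -185.7]), 32.8, 8.1, np.float32(125.0)) bar-label ccw deg mod180: 102.8Traceback (most recent call last):
  File "<stdin>", line 3, in <module>
  File "h.py", line 31, in block
    n,l,s,_=cv2.connectedComponentsWithStats(B);B=l==1+np.argmax(s[1:,4])
                                                       ~~~~~~~~~^^^^^^^^^
    return _wrapfunc(a, 'argmax', axis=axis, out=out, **kwds)
    return bound(*args, **kwds)
ValueError: attempt to get argmax of an empty sequence
```

```bash
python3 - <<'E'
from h import *
f=robot.grab_frame('wrist')
p=cv2.GaussianBlur(f['pixels'],(3,3),0).astype(int); g=p.mean(2); br=p[...,2]-p[...,0]
L=(br>4)&(g>125)
def line(pts,z,n):
    P=onz(f,pts,z)*1000; v=cv2.fitLine(P[:,:2].astype(np.float32),cv2.DIST_HUBER,0,.01,.01).ravel()
    print(n,'angle',np.degrees(np.arctan2(v[1],v[0]))%180,'pt',v[2:].round(1))
lp=[];rp=[];ro=[];lo=[]
for y in list(range(183,200))+list(range(224,228)):
    x=np.where(L[y,300:365])[0]+300; lp.append((x.min(),y)); rp.append((x.max(),y))
for y in list(range(185,207))+list(range(226,240)):
    d=np.where(g[y,295:370]<70)[0]+295; ro.append((d.max()+.5,y)); lo.append((d.min(),y))
line(lp,.05,'label left');line(rp,.05,'label right');line(ro,.05,'rim right')
tp=[];bo=[]
for x in range(318,348): y=np.where(L[160:207,x])[0]+160; tp.append((x,y.min()))
for x in range(305,343): d=np.where(g[215:260,x]<70)[0]+215; bo.append((x,d.max()+.5))
line(tp,.05,'label top');line(bo,.05,'rim bottom')
print(lp,rp,ro)
E
```

```text
Traceback (most recent call last):
ValueError: zero-size array to reduction operation minimum which has no identity
```

```bash
python3 - <<'E'
from h import *
f=robot.grab_frame('wrist')
p=cv2.GaussianBlur(f['pixels'],(3,3),0).astype(int); g=p.mean(2); br=p[...,2]-p[...,0]
L=(br>4)&(g>125)
def line(pts,z,n):
    P=onz(f,pts,z)*1000; v=cv2.fitLine(P[:,:2].astype(np.float32),cv2.DIST_HUBER,0,.01,.01).ravel()
    print(n,'angle',np.degrees(np.arctan2(v[1],v[0]))%180,'pt',v[2:].round(1))
lp=[];rp=[];ro=[];tp=[];bo=[]
for y in range(178,240):
    x=np.where(L[y,300:365])[0]+300
    if len(x)>8:
        if x.min()<320: lp.append((x.min(),y))
        if 340<x.max()<356 and y>181: rp.append((x.max(),y))
for y in list(range(185,207))+list(range(228,240)):
    d=np.where(g[y,295:370]<70)[0]+295
    if len(d): ro.append((d.max()+.5,y))
for x in range(318,348):
    y=np.where(L[160:207,x])[0]+160
    if len(y): tp.append((x,y.min()))
for x in range(306,343):
    d=np.where(g[228:260,x]<70)[0]+228
    if len(d): bo.append((x,d.max()+.5))
for q,n in((lp,'lab left'),(rp,'lab right'),(ro,'rim right'),(tp,'lab top'),(bo,'rim bottom')): line(q,.05,n)
print(lp,rp)
E
```

```text
lab left angle 22.696959 pt [ 631.5 -202.1]
lab right angle 22.2068 pt [ 617.2 -173.1]
rim right angle 22.153004 pt [ 615.4 -169.6]
lab top angle 111.38302 pt [ 606.1 -192.5]
rim bottom angle 112.25932 pt [ 654.6 -174. ]
[(np.int64(312), 184), (np.int64(312), 185), (np.int64(312), 186), (np.int64(312), 187), (np.int64(311), 188), (np.int64(311), 189), (np.int64(311), 190), (np.int64(311), 191), (np.int64(311), 192), (np.int64(310), 193), (np.int64(310), 194), (np.int64(310), 195), (np.int64(310), 196), (np.int64(310), 197), (np.int64(310), 198), (np.int64(309), 199), (np.int64(309), 200), (np.int64(309), 201), (np.int64(309), 202), (np.int64(309), 203), (np.int64(308), 204), (np.int64(308), 205), (np.int64(308), 206), (np.int64(308), 207), (np.int64(305), 224), (np.int64(304), 225), (np.int64(304), 226), (np.int64(304), 227), (np.int64(304), 228), (np.int64(304), 229), (np.int64(304), 230), (np.int64(309), 231), (np.int64(316), 232)] [(np.int64(344), 188), (np.int64(350), 189), (np.int64(350), 190), (np.int64(349), 191), (np.int64(349), 192), (np.int64(349), 193), (np.int64(349), 194), (np.int64(349), 195), (np.int64(348), 196), (np.int64(348), 197), (np.int64(348), 198), (np.int64(348), 199), (np.int64(347), 200), (np.int64(347), 201), (np.int64(347), 202), (np.int64(347), 203), (np.int64(346), 204), (np.int64(343), 205), (np.int64(342), 224), (np.int64(342), 225), (np.int64(342), 226), (np.int64(341), 227), (np.int64(341), 228), (np.int64(341), 229), (np.int64(341), 230)]
```

Emit:
{"api": "send_rows", "payload": {"commands": [[[0, 0, -4.3], [-2, 22, 0], -1], [[0, 0, -4.4], [-2, 22, 0], -1], [[0, 0, 0], [0, 0, -15], -1], [[0, 0, 0], [0, 0, -15], -1], [[0, 0, 0], [0, 0, -10], -1], [[0, 0, 0], [0, 0, 0], -1], [[0, 0, 0], [0, 0, 0], -1]]}}

```text
time_s: 3.25
position: [0.6261, -0.1766, 0.1666]
orientation: [-0.613, 3.074, -0.004]
ft_force: [-0.4, 0.0, 0.0]
grip_width: 0.0853
```

Emit:
{"api": "send_rows", "payload": {"commands": [[[0, 0, 0], [0, -8, -25], -1], [[0, 0, 0], [0, 0, -25], -1], [[0, 0, 0], [0, 0, -25], -1], [[0, 0, 0], [0, 0, 0], -1], [[0, 0, 0], [0, 0, 0], -1]]}}

```text
time_s: 3.67
position: [0.629, -0.1856, 0.0944]
orientation: [-0.614, 3.068, -0.01]
ft_force: [0.7, -0.4, 0.8]
grip_width: 0.0853
```

Emit:
{"api": "send_rows", "payload": {"commands": [[[0, 0, 0], [-2, -1, -20], -1], [[0, 0, 0], [0, 0, -20], -1], [[0, 0, 0], [0, 0, -20], -1], [[0, 0, 0], [0, 0, -10], -1], [[0, 0, 0], [0, 0, 0], -1], [[0, 0, 0], [0, 0, 0], -1]]}}

```text
time_s: 4.17
position: [0.6328, -0.1888, 0.0329]
orientation: [-0.613, 3.058, -0.019]
ft_force: [-0.6, 0.1, 0.0]
grip_width: 0.0855
```

```bash
cat >> h.py <<'E'
def need(x,y,z,yaw):
    from scipy.spatial.transform import Rotation as R
    s=robot.read_state(); c=R.from_rotvec(s['orientation']); a=np.radians((yaw+90)/2)
    g=R.from_rotvec(np.pi*np.array([np.cos(a),np.sin(a),0]))
    print('turn',np.degrees((g*c.inv()).as_rotvec()).round(2),'shift',(np.array([x,y,z])-s['position']*1000).round(1),'F',s['ft_force'].round(1),'T',s['wrist_torque'].round(2),'w',round(s['grip_width']*1000,1),'j',s['joints'].round(2),'t',s['time_s'])
E
python3 -c "
from h import *
need(626.7,-186.3,16,112.3)"
```

```text
turn [ 0.43  1.4  -0.36] shift [ -6.1   2.5 -16.9] F [-0.6  0.1  0. ] T [-0.04  0.02  0.02] w 85.5 j [-0.34  0.72  1.73  0.    0.67 -2.3 ] t 4.1667
```

Emit:
{"api": "send_rows", "payload": {"commands": [[[0.4, 1.4, -0.4], [-6, 2.5, 0], -1], [[0, 0, 0], [0, 0, 0], -1], [[0, 0, 0], [0, 0, 0], -1]]}}

```text
time_s: 4.42
position: [0.629, -0.1871, 0.0374]
orientation: [-0.606, 3.079, -0.004]
ft_force: [0.2, -0.4, -0.3]
grip_width: 0.0852
```

```bash
python3 -c "
from h import *
need(626.7,-186.3,16,112.3)"
```

```text
turn [0.11 0.23 0.04] shift [ -2.3   0.8 -21.4] F [ 0.2 -0.4 -0.3] T [ 0.02 -0.01 -0.03] w 85.2 j [-0.34  0.71  1.72 -0.    0.7  -2.29] t 4.4167
```

Emit:
{"api": "send_rows", "payload": {"commands": [[[0.1, 0.2, 0], [-3, 1, -5], -1], [[0, 0.1, 0], [-0.5, 0, -5], -1], [[0, 0.1, 0], [-0.5, 0, -5], -1], [[0, 0.1, 0], [0, 0, -3], -1], [[0, 0, 0], [0, 0, 0], -1], [[0, 0, 0], [0, 0, 0], -1]]}}

```text
time_s: 4.92
position: [0.6262, -0.1866, 0.0199]
orientation: [0.607, -3.081, 0.002]
ft_force: [-0.3, -0.0, 0.2]
grip_width: 0.0852
```

```bash
python3 -c "
from h import *
need(626.7,-186.3,16,112.3)"
```

```text
turn [ 0.09 -0.05 -0.  ] shift [ 0.5  0.3 -3.9] F [-0.3 -0.   0.2] T [-0.02  0.03  0.02] w 85.2 j [-0.33  0.74  1.73 -0.    0.67 -2.29] t 4.9167
```

Good. Last 4 mm down, then close.

Emit:
{"api": "send_rows", "payload": {"commands": [[[0, 0, 0], [0.4, 0.2, -3.5], -1], [[0, 0, 0], [0, 0, 0], 1], [[0, 0, 0], [0, 0, 0], 1], [[0, 0, 0], [0, 0, 0], 1], [[0, 0, 0], [0, 0, 0], 1], [[0, 0, 0], [0, 0, 0], 1], [[0, 0, 0], [0, 0, 0], 1], [[0, 0, 0], [0, 0, 0], 1], [[0, 0, 0], [0, 0, 0], 1], [[0, 0, 0], [0, 0, 0], 1], [[0, 0, 0], [0, 0, 0], 1], [[0, 0, 0], [0, 0, 0], 1]], "force": 50}}

```text
time_s: 5.92
position: [0.6266, -0.1862, 0.0159]
orientation: [0.607, -3.081, 0.002]
ft_force: [0.1, 0.2, -2.1]
grip_width: 0.0414
```

```bash
python3 -c "
from h import *
need(626.7,-186.3,16,112.3)"
```

```text
turn [ 0.07 -0.07 -0.  ] shift [ 0.1 -0.1  0.1] F [ 0.1  0.2 -2.1] T [ 0.02 -0.03  0.  ] w 41.4 j [-0.33  0.74  1.73 -0.    0.67 -2.29] t 5.9167
```

Emit:
{"api": "send_rows", "payload": {"commands": [[[0, 0, 0], [0, 0, 5], 1], [[0, 0, 0], [0, 0, 15], 1], [[0, 0, 0], [0, 0, 25], 1], [[0, 0, 0], [0, 0, 25], 1], [[0, 0, 0], [0, 0, 20], 1], [[0, 0, -4], [-3, 17, 0], 1], [[0, 0, -4], [-3, 17, 0], 1], [[0, 0, -4], [-3, 17, 0], 1], [[0, 0, -4], [-3, 17, 0], 1], [[0, 0, -4], [-3, 17, 0], 1], [[0, 0, -4], [-3, 17, 0], 1], [[0, 0, -4], [-3, 17, 0], 1], [[0, 0, -4], [-3, 17, 0], 1], [[0, 0, -4], [-3, 17, 0], 1], [[0, 0, 0], [0, 0, 0], 1], [[0, 0, 0], [0, 0, 0], 1], [[0, 0, 0], [0, 0, 0], 1]]}}

```text
time_s: 7.33
position: [0.5912, -0.026, 0.1104]
orientation: [-0.423, -3.103, -0.007]
ft_force: [0.2, -0.3, -6.5]
grip_width: 0.0414
```

```bash
python3 - <<'E'
from h import *
need(511,12.5,120,72.2)
f=grab('wrist','w2'); im=cv2.imread('pics/w2.png');cv2.imwrite('pics/w2b.png',np.clip(im*1.5,0,255).astype(np.uint8))
E
```

```text
turn [-0.34 -0.51 -2.29] shift [-80.2  38.5   9.6] F [ 0.2 -0.3 -6.5] T [-0.02 -0.05 -0.01] w 41.4 j [-0.1   0.55  1.83  0.01  0.77 -1.4 ] t 7.3333
```

View pics/w2b.png

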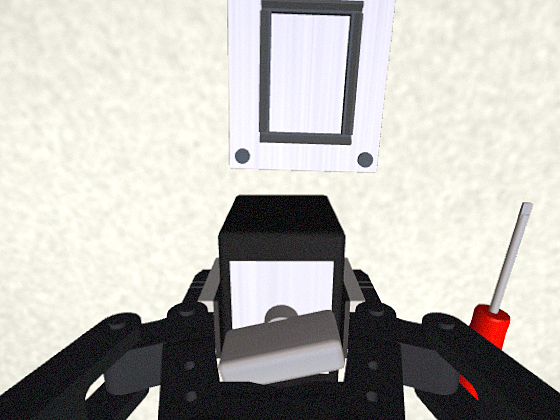

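The picture shows the pocket at cols 260–363, rows 0–145, and the block held square at (283,290) with the bar turned slightly. Now I'll measure the pocket and the held block.

```bash
python3 - <<'E'
from h import *
f=robot.grab_frame('wrist'); g=cv2.cvtColor(f['pixels'],cv2.COLOR_RGB2GRAY)
m=(g[:152,245:385]<75).astype(np.uint8);n,l,s,_=cv2.connectedComponentsWithStats(m);i=1+np.argmax(s[1:,4]);print(s[i])
q=np.argwhere(l==i)[:,::-1]+[245,0]
for z in(.012,.021):print('outer',z,axes(onz(f,q,z)))
m=(g[:152,265:358]>=75).astype(np.uint8);n,l,s,_=cv2.connectedComponentsWithStats(m);
for i in range(1,n):
  if s[i,4]>3000:
    q=np.argwhere(l==i)[:,::-1]+[265,0]
    for z in(.012,.021):print('inner',s[i],z,axes(onz(f,q,z)))
print(g[0:24,310],g[125:150:2,310],g[70,250:285:2],g[70,335:370:2])
# two sides of block far face bottom edge: pixels
print(onz(f,[[237,196],[328,196]],.1104-.016))
E
```

```text
[  14    0  105  145 4988]
outer 0.012 (array([511.2,  13.6]), 84.2, 61.5, np.float32(162.7))
outer 0.021 (array([511.6,  12.8]), 81.1, 59.3, np.float32(162.7))
inner [   4   13   82  121 9004] 0.012 (array([511.5,  12.8]), 69.8, 47.7, np.float32(162.6))
inner [   4   13   82  121 9004] 0.021 (array([511.9,  12. ]), 67.2, 45.9, np.float32(162.6))
[ 62  63  53  46  49  49  44  43  47  60  63  62  28   0 109 153 165 163
 161 163 160 162 162 162] [169 169 167 180  62  57  58  52  54  71 172 168 171] [163 165 168 164 166  67  53  58  55  57  99 171 159 164 164 165 164 164] [162 161 162 165 168 170  37  60  47  44  53  56 164 162 166 166 162 163]
[[ 0.55632011 -0.03795347  0.0944    ]
 [ 0.56745638  0.00210971  0.0944    ]]
```

Emit:
{"api": "send_rows", "payload": {"commands": [[[-0.3, -0.5, -1.9], [-18, 9, 0], 1], [[0, 0, 0], [-18, 9, 0], 1], [[0, 0, 0], [-18, 9, -10], 1], [[0, 0, 0], [-15, 7, -15], 1], [[0, 0, 0], [-5, 2, -15], 1], [[0, 0, 0], [0, 0, 0], 1], [[0, 0, 0], [0, 0, 0], 1], [[0, 0, 0], [0, 0, 0], 1]]}}

```text
time_s: 8.1
position: [0.518, 0.0052, 0.0711]
orientation: [0.48, 3.099, 0.0]
ft_force: [-0.7, 0.9, -7.8]
grip_width: 0.0414
```

```bash
python3 -c "
from h import *
need(511.5,12.8,45,72.6)"
```

```text
turn [0.05 0.32 0.21] shift [ -6.5   7.6 -26.1] F [-0.7  0.9 -7.8] T [-0.01  0.04 -0.04] w 41.4 j [-0.05  0.53  2.04 -0.    0.57 -1.31] t 8.1
```

Emit:
{"api": "send_rows", "payload": {"commands": [[[0, 0.3, 0.2], [-6.5, 7.5, -5], 1], [[0, 0, 0], [0, 0, -8], 1], [[0, 0, 0], [0, 0, -8], 1], [[0, 0, 0], [0, 0, 0], 1], [[0, 0, 0], [0, 0, 0], 1], [[0, 0, 0], [0, 0, 0], 1]]}}

```text
time_s: 8.6
position: [0.5155, 0.0119, 0.0505]
orientation: [0.476, 3.1, -0.0]
ft_force: [-0.7, 0.9, -6.7]
grip_width: 0.0412
```

```bash
python3 -c "
from h import *
need(511.5,12.8,28,72.6)"
```

```text
turn [0.06 0.32 0.05] shift [ -4.    0.9 -22.5] F [-0.7  0.9 -6.7] T [-0.06  0.04 -0.03] w 41.2 j [-0.03  0.56  2.05 -0.    0.52 -1.3 ] t 8.6
```

Emit:
{"api": "send_rows", "payload": {"commands": [[[0, 0.3, 0], [-4, 0.9, 0], 1], [[0, 0, 0], [0, 0, 0], 1], [[0, 0, 0], [-0.4, 0, -3], 1], [[0, 0.05, 0], [-0.4, 0, -3], 1], [[0, 0.05, 0], [-0.4, 0, -3], 1], [[0, 0, 0], [0, 0, 0], 1], [[0, 0, 0], [0, 0, 0], 1]]}}

```text
time_s: 9.18
position: [0.5105, 0.0127, 0.0412]
orientation: [-0.477, -3.104, 0.002]
ft_force: [-0.2, 0.2, -6.7]
grip_width: 0.0414
```

```bash
python3 -c "
from h import *
need(511.5,12.8,28,72.6)"
```

```text
turn [ 0.07 -0.05  0.06] shift [  1.    0.1 -13.2] F [-0.2  0.2 -6.7] T [0.03 0.   0.03] w 41.4 j [-0.03  0.58  2.06 -0.    0.5  -1.3 ] t 9.1833
```

Emit:
{"api": "send_rows", "payload": {"commands": [[[0, 0, 0], [0.8, 0, -2], 1], [[0, 0, 0], [-0.2, 0, -3], 1], [[0, 0, 0], [-0.2, 0, -3], 1], [[0, 0, 0], [0, 0, -2], 1], [[0, 0, 0], [0, 0, -1], 1], [[0, 0, 0], [0, 0, 0], 1], [[0, 0, 0], [0, 0, 0], 1]]}}

```text
time_s: 9.77
position: [0.5109, 0.0128, 0.0287]
orientation: [-0.477, -3.104, 0.002]
ft_force: [0.1, -0.3, -6.8]
grip_width: 0.0414
```

```bash
python3 -c "
from h import *
need(511.5,12.8,28,72.6)"
```

```text
turn [ 0.07 -0.07  0.06] shift [ 0.6  0.  -0.7] F [ 0.1 -0.3 -6.8] T [ 0.07 -0.04 -0.  ] w 41.4 j [-0.03  0.6   2.07 -0.    0.48 -1.3 ] t 9.7667
```

Emit:
{"api": "send_rows", "payload": {"commands": [[[0, 0, 0], [0, 0, -0.7], 1], [[0, 0, 0], [0, 0, -0.4], 1], [[0, 0, 0], [0, 0, 0], 1], [[0, 0, 0], [0, 0, 0], 1]]}}

```text
time_s: 10.1
position: [0.5112, 0.0127, 0.028]
orientation: [-0.477, -3.105, 0.002]
ft_force: [-0.2, 0.1, -6.1]
grip_width: 0.0411
```

Emit:
{"api": "send_rows", "payload": {"commands": [[[0, 0, 0], [0, 0, -0.6], 1], [[0, 0, 0], [0, 0, -0.3], 1], [[0, 0, 0], [0, 0, 0], 1], [[0, 0, 0], [0, 0, 0], 1]]}}

```text
time_s: 10.43
position: [0.5113, 0.0127, 0.028]
orientation: [0.477, 3.105, -0.002]
ft_force: [-0.6, -0.4, -7.5]
grip_width: 0.0415
```

Emit:
{"api": "send_rows", "payload": {"commands": [[[0, 0, 0], [0, 0, -1.2], 1], [[0, 0, 0], [0, 0, -1.2], 1], [[0, 0, 0], [0, 0, 0], 1], [[0, 0, 0], [0, 0, 0], 1]]}}

```text
time_s: 10.77
position: [0.5117, 0.0127, 0.0284]
orientation: [0.476, 3.103, -0.002]
ft_force: [-0.4, -0.3, -6.4]
grip_width: 0.0418
```

Emit:
{"api": "send_rows", "payload": {"commands": [[[0, 0, 0], [0, 0, -2], 1]]}}

```text
time_s: 10.85
position: [0.5122, 0.0126, 0.0275]
orientation: [0.476, 3.102, -0.001]
ft_force: [-21.5, -0.9, 103.9]
grip_width: 0.0413
```

Emit:
{"api": "send_rows", "payload": {"commands": [[[0, 0, 0], [0, 0, -2], 1]]}}

```text
time_s: 10.93
position: [0.5122, 0.0126, 0.0275]
orientation: [0.476, 3.101, -0.001]
ft_force: [-23.0, -0.6, 97.3]
grip_width: 0.0414
```

Contact is firm, so the block is on the pocket floor. Relax and release, with no more pressing.

Emit:
{"api": "send_rows", "payload": {"commands": [[[0, 0, 0], [0, 0, 0], 1], [[0, 0, 0], [0, 0, 0], 1], [[0, 0, 0], [0, 0, 0], -1], [[0, 0, 0], [0, 0, 0], -1], [[0, 0, 0], [0, 0, 0], -1], [[0, 0, 0], [0, 0, 0], -1], [[0, 0, 0], [0, 0, 0], -1], [[0, 0, 0], [0, 0, 0], -1], [[0, 0, 0], [0, 0, 0], -1], [[0, 0, 0], [0, 0, 0], -1]]}}

```text
time_s: 11.77
position: [0.5134, 0.0126, 0.0276]
orientation: [0.476, 3.099, -0.001]
ft_force: [-0.9, 0.7, -0.6]
grip_width: 0.0852
```

Emit:
{"api": "send_rows", "payload": {"commands": [[[0, 0, 0], [0, 0, 10], -1], [[0, 0, 0], [0, 0, 20], -1], [[0, 0, 0], [0, 0, 25], -1], [[0, 0, 0], [0, 0, 25], -1], [[0, 0, 0], [0, 0, 25], -1], [[0, 0, 0], [0, 0, 10], -1], [[0, 0, 0], [0, 0, 0], -1], [[0, 0, 0], [0, 0, 0], -1]]}}

```text
time_s: 12.43
position: [0.5115, 0.0126, 0.1513]
orientation: [0.476, 3.1, -0.001]
ft_force: [-0.8, 0.6, 0.1]
grip_width: 0.0855
```

```bash
python3 - <<'E'
from h import *
need(511.5,12.8,120,72.6)
f=grab('wrist','w3'); im=cv2.imread('pics/w3.png');cv2.imwrite('pics/w3b.png',np.clip(im*1.5,0,255).astype(np.uint8))
print(proj(f,[[.5115,.0128,.062]]))
E
```

```text
turn [0.08 0.27 0.06] shift [ -0.    0.2 -31.3] F [-0.8  0.6  0.1] T [-0.02  0.01  0.06] w 85.5 j [-0.03  0.39  1.99 -0.    0.75 -1.3 ] t 12.4333
[[282.128112   210.77048805]]
```

View pics/w3b.png

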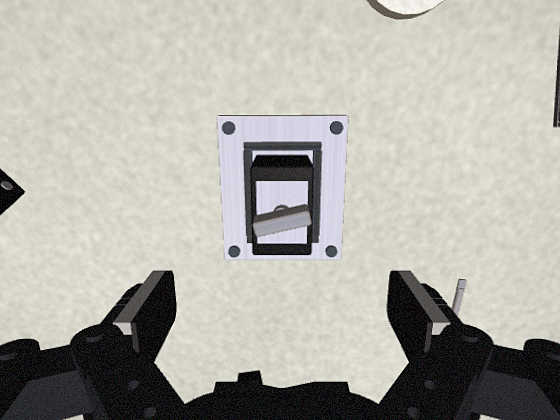

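The block sits in the pocket, square to the lips; the bar is at ≈(281,220), tilted.

```bash
python3 - <<'E'
from h import *
f=robot.grab_frame('wrist'); p=cv2.GaussianBlur(f['pixels'],(3,3),0).astype(int)
print(p.mean(2).astype(int)[180:250:5,250:316:4]);print((p[...,2]-p[...,0])[180:250:5,250:316:4])
f2=dict(f); px=f['pixels'].copy(); mk=np.zeros(px.shape[:2],bool); mk[176:250,253:314]=1; px[~mk]=0; f2['pixels']=px
block(f2,(282,213),45,.012,barlim=(92,122))
E
```

```text
[[ 29  30  44  44  44  43  42  45  45  45  46  46  44  45  48  35  36]
 [ 33  30 149 145 148 145 145 141 144 146 144 144 145 145 147  31  46]
 [ 35  25 149 145 148 144 145 141 145 146 145 144 145 146 147  28  44]
 [ 34  22 150 145 148 144 144 142 145 145 144 144 145 145 148  26  44]
 [ 34  23 150 145 148 144 144 142 144 146 145 145 146 146 146  30  44]
 [ 39  22 150 144 148 144 146 108  78 126 148 142 110  68  75  27  43]
 [ 38  18 148 145 150 146  66  70  52  46  47  47  49  49  55  26  44]
 [ 42  25  72  47  44  47  49  47  51  67  85 100 107 111 110  41  42]
 [ 41  42  46  53  74  95 106 110 110 110 109 109 109 109 110  82  44]
 [ 42 100 111 111 110 109 109 109 110 110 110 110 110 107 104  47  43]
 [ 46  72 109 111 110 111 111 109 104 116 135 145 147 146 120  21  44]
 [ 47  28 107 109 121 135 146 145 145 148 147 145 147 146 118  21  49]
 [ 44  21 143 145 148 146 147 145 146 149 147 146 148 147 111  20  46]
 [151  11  21  24  24  20  22  19  19  23  19  19  23  21  25  26 150]]
[[ 1 -1 -1  1 -1  0 -1  1  1 -2  0  0 -2 -1  1 -3  6]
 [ 3 -1 10 10 11 10 10 11 11 11 10 11 10 10 11 -3  7]
 [ 1 -1 10 10 11 11 10  9 10 10 10 11 10 10 10 -1  5]
 [ 4  0 10 10 10 10 11 10 10 10 10 11 10  9 11 -1  5]
 [ 2 -1 11 10 10 10 10 10 11 11 10 10 10 10 10 -2  3]
 [ 0 -1 11 11 10 10 11  7  1  9 11 11  7  3  3 -2  5]
 [ 3 -1 11 10 10 10 -1  3 -1 -3 -3 -4 -3 -3 -5  0  2]
 [ 1 -1  3 -3 -3 -2 -3 -3 -3 -4 -6 -3  2  7  7 -4  4]
 [ 3 -3 -2 -3 -5 -3 -2  4  8  9  9  8  8  8  9 -4  3]
 [ 1 -1  8  9  9  9  8  8  8  8  7  8  7  5  3 -1  4]
 [ 1 -2  5  6  5  5  5  4  2  3  7 10 11 11  9  0  1]
 [ 2 -1  1  1  5  9 10 10 11 11 10 10 11 10  9 -2  6]
 [ 3 -2 10 10 11 10 11 11 10 10 10 10 10 10  8  0  1]
 [ 9  0 -2  0 -2  0  0 -1  1  0  1  0  1  1 -1  1  9]]
label (array([512.6,  11.9]), 42.6, 32.9, np.float32(162.6)) 
bar (array([513.4,  12.6]), 33.3, 8.1, np.float32(85.5)) bar-label ccw deg mod180: 102.9
```

Emit:
{"api": "send_rows", "payload": {"commands": [[[0, 0, -6.5], [0, 0, -4], -1], [[0, 0, -6.5], [0, 0, -4], -1], [[0, 0, -6.5], [0, 0, -4], -1], [[0, 0, -6.5], [0, 0, -4], -1], [[0, 0, -6.5], [0, 0, -4], -1], [[0, 0, -6.5], [0, 0, -4], -1], [[0, 0, -6.5], [0, 0, -4], -1], [[0, 0, -6.5], [0, 0, -4], -1], [[0, 0, -6.5], [0, 0, -4], -1], [[0, 0, -6.5], [0, 0, -4], -1], [[0, 0, -6.5], [0, 0, 0], -1], [[0, 0, 0], [0, 0, 0], -1], [[0, 0, 0], [0, 0, 0], -1], [[0, 0, 0], [0, 0, 0], -1]]}}

```text
time_s: 13.7
position: [0.5005, 0.0129, 0.0928]
orientation: [-2.245, -2.166, 0.02]
ft_force: [0.0, 0.5, 1.0]
grip_width: 0.0856
```

```bash
python3 - <<'E'
from h import *
need(512.8,12.4,67,-4.5)
E
```

```text
turn [-0.41 -1.39 -2.44] shift [ 12.3  -0.5 -25.8] F [0.  0.5 1. ] T [ 0.04 -0.03  0.03] w 85.6 j [-0.04  0.48  2.04  0.01  0.64 -0.01] t 13.7
```

Emit:
{"api": "send_rows", "payload": {"commands": [[[-0.4, -1.4, -2.4], [12, -0.5, 0], -1], [[0, 0, 0], [0, 0, 0], -1], [[0, 0, 0], [0, 0, 0], -1], [[0, 0, 0], [0, 0, 0], -1]]}}

```text
time_s: 14.03
position: [0.5115, 0.0125, 0.0919]
orientation: [-2.292, -2.146, 0.002]
ft_force: [-0.2, 0.0, 0.1]
grip_width: 0.0853
```

```bash
python3 - <<'E'
from h import *
need(512.8,12.4,67,-4.5)
E
```

```text
turn [-0.01 -0.13 -0.72] shift [  1.3  -0.1 -24.9] F [-0.2  0.   0.1] T [ 0.06 -0.02 -0.01] w 85.3 j [-0.03  0.49  2.03  0.    0.62  0.03] t 14.0333
```

Emit:
{"api": "send_rows", "payload": {"commands": [[[0, 0, -0.7], [1.3, 0, -6], -1], [[0, 0, 0], [-0.4, 0, -6], -1], [[0, 0, 0], [-0.4, 0, -6], -1], [[0, 0, 0], [0, 0, -4], -1], [[0, 0, 0], [0, 0, 0], -1], [[0, 0, 0], [0, 0, 0], -1], [[0, 0, 0], [0, 0, 0], -1]]}}

```text
time_s: 14.62
position: [0.5104, 0.0125, 0.0668]
orientation: [-2.3, -2.135, 0.006]
ft_force: [-0.0, 0.8, -0.4]
grip_width: 0.0853
```

```bash
python3 - <<'E'
from h import *
need(512.8,12.4,67,-4.5)
E
```

```text
turn [-0.03 -0.3  -0.24] shift [ 2.4 -0.1  0.2] F [-0.   0.8 -0.4] T [-0.02 -0.03 -0.01] w 85.3 j [-0.04  0.53  2.05  0.    0.57  0.04] t 14.6167
```

Emit:
{"api": "send_rows", "payload": {"commands": [[[0, -0.3, -0.2], [2.5, 0, 0], -1], [[0, 0, 0], [0, 0, 0], 0.5], [[0, 0, 0], [0, 0, 0], 0.5], [[0, 0, 0], [0, 0, 0], 0.5], [[0, 0, 0], [0, 0, 0], 0.5], [[0, 0, 0], [0, 0, 0], 0.5], [[0, 0, 0], [0, 0, 0], 0.5]], "force": 30}}

```text
time_s: 15.2
position: [0.5139, 0.0125, 0.0677]
orientation: [2.306, 2.132, 0.003]
ft_force: [0.2, -0.5, -0.3]
grip_width: 0.0218
```

```bash
python3 - <<'E'
from h import *
need(512.8,12.4,67,-4.5)
E
```

```text
turn [-0.03  0.12 -0.03] shift [-1.1 -0.1 -0.7] F [ 0.2 -0.5 -0.3] T [-0.02  0.01  0.02] w 21.8 j [-0.04  0.53  2.05  0.    0.56  0.04] t 15.2
```

Emit:
{"api": "send_rows", "payload": {"commands": [[[0, 0.1, 0], [-0.8, 0, 0], 0.5], [[0, 0, 0], [0, 0, 0], 1], [[0, 0, 0], [0, 0, 0], 1], [[0, 0, 0], [0, 0, 0], 1], [[0, 0, 0], [0, 0, 0], 1], [[0, 0, 0], [0, 0, 0], 1], [[0, 0, 0], [0, 0, 0], 1]], "force": 30}}

```text
time_s: 15.78
position: [0.512, 0.0126, 0.0674]
orientation: [-2.305, -2.132, 0.001]
ft_force: [-0.6, -0.5, -0.8]
grip_width: 0.0095
```

```bash
python3 - <<'E'
from h import *
need(512.8,12.4,67,-4.5)
E
```

```text
turn [-0.04 -0.08 -0.03] shift [ 0.8 -0.2 -0.4] F [-0.6 -0.5 -0.8] T [ 0.01  0.12 -0.07] w 9.5 j [-0.04  0.53  2.05  0.    0.56  0.04] t 15.7833
```

Emit:
{"api": "send_rows", "payload": {"commands": [[[0, 0, -4], [0, 0, 0], 1], [[0, 0, -4], [0, 0, 0], 1], [[0, 0, -4], [0, 0, 0], 1], [[0, 0, -4], [0, 0, 0], 1], [[0, 0, -4], [0, 0, 0], 1], [[0, 0, 0], [0, 0, 0], 1]]}}

```text
time_s: 16.28
position: [0.5119, 0.0126, 0.0674]
orientation: [-2.653, -1.679, 0.001]
ft_force: [-1.7, 1.0, 0.1]
grip_width: 0.009
```

```bash
python3 - <<'E'
from h import *
need(512,12.6,67,-4.5)
E
```

```text
turn [-0.05 -0.09 20.86] shift [ 0.1  0.  -0.4] F [-1.7  1.   0.1] T [-0.02  0.03 -0.01] w 9.0 j [-0.04  0.53  2.05  0.    0.56  0.41] t 16.2833
```

Emit:
{"api": "send_rows", "payload": {"commands": [[[0, 0, -4], [0, 0, 0], 1], [[0, 0, -4], [0, 0, 0], 1], [[0, 0, -4], [0, 0, 0], 1], [[0, 0, -4], [0, 0, 0], 1], [[0, 0, -4], [0, 0, 0], 1], [[0, 0, -4], [0, 0, 0], 1], [[0, 0, -4], [0, 0, 0], 1], [[0, 0, -4], [0, 0, 0], 1], [[0, 0, -4], [0, 0, 0], 1], [[0, 0, -4], [0, 0, 0], 1], [[0, 0, -4], [0, 0, 0], 1], [[0, 0, -4], [0, 0, 0], 1], [[0, 0, -4], [0, 0, 0], 1], [[0, 0, -4], [0, 0, 0], 1], [[0, 0, -4], [0, 0, 0], 1], [[0, 0, 0], [0, 0, 0], 1]]}}

```text
time_s: 17.62
position: [0.5118, 0.0127, 0.0674]
orientation: [-3.138, -0.115, 0.0]
ft_force: [-0.6, -0.3, -0.3]
grip_width: 0.0092
```

```bash
python3 - <<'E'
from h import *
need(512,12.6,67,-99.3)
E
```

```text
turn [ -0.11   0.   -13.49] shift [ 0.2 -0.1 -0.4] F [-0.6 -0.3 -0.3] T [-0.03  0.14 -0.01] w 9.2 j [-0.04  0.53  2.05  0.    0.56  1.46] t 17.6167
```

Emit:
{"api": "send_rows", "payload": {"commands": [[[0, 0, -3], [0, 0, 0], 1], [[0, 0, -3], [0, 0, 0], 1], [[0, 0, -3], [0, 0, 0], 1]]}}

```text
time_s: 17.87
position: [0.5117, 0.0127, 0.0674]
orientation: [-3.138, 0.117, 0.0]
ft_force: [-0.6, 0.5, -0.0]
grip_width: 0.0093
```

```bash
python3 - <<'E'
from h import *
need(512,12.6,67,-99.3)
E
```

```text
turn [-0.11  0.01 -5.04] shift [ 0.3 -0.1 -0.4] F [-0.6  0.5 -0. ] T [0.04 0.11 0.03] w 9.3 j [-0.04  0.53  2.05  0.    0.56  1.61] t 17.8667
```

Emit:
{"api": "send_rows", "payload": {"commands": [[[0, 0, -2], [0, 0, 0], 1], [[0, 0, -2], [0, 0, 0], 1]]}}

```text
time_s: 18.03
position: [0.5117, 0.0128, 0.0674]
orientation: [-3.132, 0.219, 0.0]
ft_force: [0.2, 0.6, -0.1]
grip_width: 0.0096
```

```bash
python3 - <<'E'
from h import *
need(512,12.6,67,-99.3)
E
```

```text
turn [-0.11  0.01 -1.3 ] shift [ 0.3 -0.2 -0.4] F [ 0.2  0.6 -0.1] T [ 0.01  0.12 -0.  ] w 9.6 j [-0.04  0.53  2.05  0.    0.56  1.67] t 18.0333
```

Emit:
{"api": "send_rows", "payload": {"commands": [[[0, 0, -2], [0, 0, 0], 1], [[0, 0, -2], [0, 0, 0], 1]]}}

```text
time_s: 18.2
position: [0.5119, 0.0127, 0.0674]
orientation: [-3.124, 0.318, -0.001]
ft_force: [-0.1, -0.1, -2.8]
grip_width: 0.0091
```

```bash
python3 - <<'E'
from h import *
need(512,12.6,67,-99.3)
E
```

```text
turn [-0.1   0.03  2.34] shift [ 0.1 -0.1 -0.4] F [-0.1 -0.1 -2.8] T [-0.31 -0.01  0.09] w 9.1 j [-0.04  0.53  2.05  0.    0.56  1.74] t 18.2
```

Emit:
{"api": "send_rows", "payload": {"commands": [[[0, 0, -2], [0, 0, 0], 1], [[0, 0, -2], [0, 0, 0], 1]]}}

```text
time_s: 18.37
position: [0.5118, 0.0129, 0.0675]
orientation: [-3.112, 0.417, -0.0]
ft_force: [-2.6, 4.6, 4.3]
grip_width: 0.0093
```

```bash
python3 - <<'E'
from h import *
need(512,12.6,67,-99.3)
E
```

```text
turn [-0.1   0.02  5.97] shift [ 0.2 -0.3 -0.5] F [-2.6  4.6  4.3] T [0.9  0.41 0.49] w 9.3 j [-0.04  0.53  2.05  0.    0.56  1.8 ] t 18.3667
```

Emit:
{"api": "send_rows", "payload": {"commands": [[[0, 0, -2], [0, 0, 0], 1]]}}

```text
time_s: 18.45
position: [0.5116, 0.0131, 0.0676]
orientation: [-3.105, 0.466, 0.0]
ft_force: [-3.1, 4.0, 2.7]
grip_width: 0.009
```

```bash
python3 - <<'E'
from h import *
need(512,12.6,67,-99.3)
f=robot.grab_frame('wrist');cv2.imwrite('pics/w4.png',np.clip(f['pixels'][:,:,::-1]*1.5,0,255).astype(np.uint8))
E
```

```text
turn [-0.11  0.01  7.77] shift [ 0.4 -0.5 -0.6] F [-3.1  4.   2.7] T [0.7  0.57 0.64] w 9.0 j [-0.04  0.53  2.05  0.    0.56  1.83] t 18.45
```

View pics/w4.png

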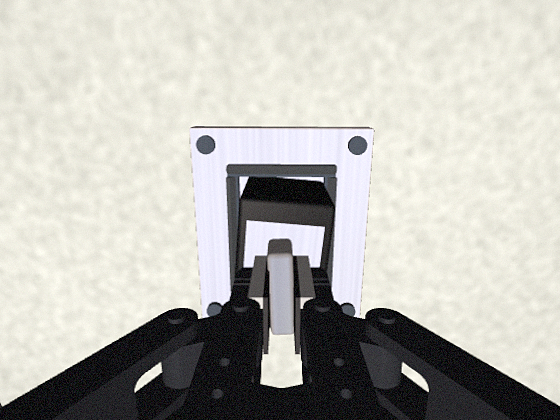

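The block has turned against the lips with 0.64 N·m on the wrist, so the screw has bottomed. I'll back it off now, stopping short to measure.

Emit:
{"api": "send_rows", "payload": {"commands": [[[0, 0, 4], [0, 0, 0], 1], [[0, 0, 4], [0, 0, 0], 1], [[0, 0, 4], [0, 0, 0], 1], [[0, 0, 4], [0, 0, 0], 1], [[0, 0, 4], [0, 0, 0], 1], [[0, 0, 4], [0, 0, 0], 1], [[0, 0, 4], [0, 0, 0], 1], [[0, 0, 4], [0, 0, 0], 1], [[0, 0, 4], [0, 0, 0], 1], [[0, 0, 4], [0, 0, 0], 1], [[0, 0, 0], [0, 0, 0], 1], [[0, 0, 0], [0, 0, 0], 1]]}}

```text
time_s: 19.5
position: [0.5114, 0.0131, 0.0674]
orientation: [-3.048, -0.753, 0.002]
ft_force: [-1.0, 0.6, 0.2]
grip_width: 0.0092
```

```bash
python3 - <<'E'
from h import *
need(512,12.6,67,-54.3)
f=robot.grab_frame('wrist');cv2.imwrite('pics/w5.png',np.clip(f['pixels'][:,:,::-1]*1.5,0,255).astype(np.uint8))
print(proj(f,[[.5115,.0128,.062]]))
E
```

```text
turn [-0.06 -0.08  7.94] shift [ 0.6 -0.5 -0.4] F [-1.   0.6  0.2] T [ 0.09  0.17 -0.07] w 9.2 j [-0.03  0.53  2.05  0.    0.56  1.05] t 19.5
[[279.7136118  269.82316048]]
```

View pics/w5.png

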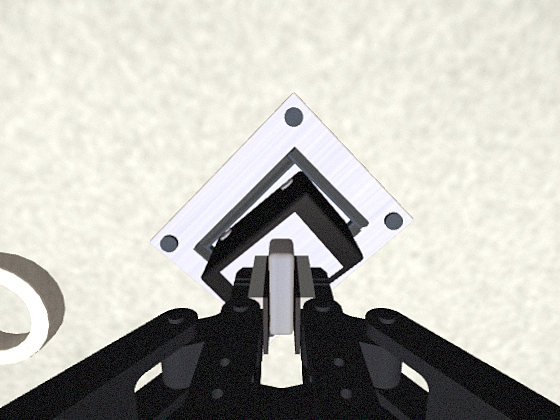

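The picture shows the label corner at (298,212), with both label edges visible beside the gripped bar, so the block's angle can be measured.

```bash
python3 - <<'E'
from h import *
f=robot.grab_frame('wrist')
p=cv2.GaussianBlur(f['pixels'],(3,3),0).astype(int); g=p.mean(2)
def line(pts,z,n):
    P=onz(f,pts,z)*1000; v=cv2.fitLine(P[:,:2].astype(np.float32),cv2.DIST_HUBER,0,.01,.01).ravel()
    q=np.array(pts,float); d=(P[:,:2]-v[2:])@np.array([-v[1],v[0]])
    print(n,len(pts),'angle',round(np.degrees(np.arctan2(v[1],v[0]))%180,2),'rms',d.std().round(2))
L=[];R=[]
for x in range(240,292):  # first bright below dark, scanning down from line above
    c=g[:,x]; 
    for y in range(205,275):
        if c[y]>90 and c[y-4]<60 and c[y+3]>105: L.append((x,y-(c[y]-90)/max(c[y]-c[y-1],1)));break
for x in range(304,330):
    c=g[:,x]
    for y in range(205,275):
        if c[y]>90 and c[y-4]<60 and c[y+3]>105: R.append((x,y-(c[y]-90)/max(c[y]-c[y-1],1)));break
L=[q for q in L if abs(q[1]-(278-(q[0]-221)*66/77))<8]; 
line(L,.062,'long/L');line(R,.062,'R')
print(np.round(L[::8],1),np.round(R[::5],1))
bl=[];br=[]
for y in range(255,325,3):
    r=np.gradient(g[y]); print(y,[int(v) for v in g[y,262:302:2]]) if y%15==0 else 0
E
```

```text
long/L 38 angle 158.15 rms 0.02
R 26 angle 68.14 rms 0.04
[[254.  243.5]
 [262.  237.2]
 [270.  230.6]
 [278.  224.2]
 [286.  217.7]] [[304.  222.1]
 [309.  227.7]
 [314.  233.2]
 [319.  239.1]
 [324.  244.8]
 [329.  250.3]]
255 [123, 124, 119, 91, 97, 108, 111, 109, 107, 106, 107, 108, 110, 111, 104, 84, 89, 116, 123, 122]
270 [57, 55, 13, 40, 118, 126, 127, 125, 124, 126, 126, 127, 129, 129, 121, 106, 30, 15, 48, 60]
285 [59, 26, 8, 23, 115, 126, 128, 126, 125, 125, 127, 128, 129, 129, 121, 104, 24, 8, 19, 56]
300 [124, 51, 48, 24, 99, 127, 129, 126, 124, 125, 126, 127, 129, 129, 121, 94, 20, 46, 50, 107]
315 [23, 48, 50, 22, 87, 128, 128, 126, 123, 125, 126, 126, 127, 128, 119, 90, 20, 46, 48, 30]
```

Emit:
{"api": "send_rows", "payload": {"commands": [[[0, 0, 2], [0, 0, 0], 1], [[0, 0, 1.4], [0, 0, 0], 1], [[0, 0, 0], [0, 0, 0], 1], [[0, 0, 0], [0, 0, 0], 1]]}}

```text
time_s: 19.93
position: [0.5115, 0.0131, 0.0674]
orientation: [-3.026, -0.84, 0.002]
ft_force: [-1.2, 1.1, -0.4]
grip_width: 0.0093
```

```bash
cat > m.py <<'E'
from h import *
f=robot.grab_frame('wrist')
p=cv2.GaussianBlur(f['pixels'],(3,3),0).astype(int); g=p.mean(2)
def fit(x0,x1,n):
    pts=[]
    for x in range(x0,x1):
        c=g[:,x]
        for y in range(200,290):
            if c[y]>90 and c[y-4]<60 and c[y+3]>105: pts.append((x,y-(c[y]-90)/max(c[y]-c[y-1],1)));break
    P=onz(f,pts,.062)*1000; v=cv2.fitLine(P[:,:2].astype(np.float32),cv2.DIST_HUBER,0,.01,.01).ravel()
    d=(P[:,:2]-v[2:])@np.array([-v[1],v[0]]); print(n,len(pts),'angle',round(np.degrees(np.arctan2(v[1],v[0]))%180,2),'rms',d.std().round(2))
E
python3 - <<'E'
from m import *
need(512,12.6,67,-58.75); fit(252,284,'L');fit(306,328,'R')
E
```

```text
turn [-0.06 -0.09  0.2 ] shift [ 0.6 -0.5 -0.4] F [-0.9  0.3 -0.5] T [0.03 0.13 0.07] w 9.4 j [-0.03  0.53  2.05  0.    0.56  0.99] t 19.9833
L 32 angle 54.96 rms 3.3
R 22 angle 68.1 rms 0.03
```

Bar is now ≈53° relative to the block (target 53.1). Release, rise and verify.

Emit:
{"api": "send_rows", "payload": {"commands": [[[0, 0, 0], [0, 0, 0], 0.3], [[0, 0, 0], [0, 0, 0], 0.3], [[0, 0, 0], [0, 0, 0], -1], [[0, 0, 0], [0, 0, 0], -1], [[0, 0, 0], [0, 0, 0], -1], [[0, 0, 0], [0, 0, 0], -1], [[0, 0, 0], [0, 0, 0], -1], [[0, 0, 0], [0, 0, 10], -1], [[0, 0, 0], [0, 0, 20], -1], [[0, 0, 0], [0, 0, 20], -1], [[0, 0, 0], [0, 0, 20], -1], [[0, 0, 0], [0, 0, 10], -1], [[0, 0, 0], [0, 0, 0], -1], [[0, 0, 0], [0, 0, 0], -1]]}}

```text
time_s: 21.15
position: [0.5114, 0.013, 0.1542]
orientation: [-3.027, -0.836, 0.0]
ft_force: [0.2, -0.1, -1.5]
grip_width: 0.0852
```

```bash
python3 - <<'E'
from h import *
need(511.5,12.8,120,68.1)
f=grab('wrist','w6');print(proj(f,[[.5115,.0128,.062]]))
im=cv2.imread('pics/w6.png');cv2.imwrite('pics/w6b.png',np.clip(im*1.5,0,255).astype(np.uint8))
E
```

```text
turn [ 0.0000e+00 -7.0000e-02  1.2721e+02] shift [  0.1  -0.2 -34.2] F [ 0.2 -0.1 -1.5] T [-0.02 -0.02  0.02] w 85.2 j [-0.03  0.39  1.99  0.    0.76  1.  ] t 21.15
[[280.06178246 211.9830452 ]]
```

View pics/w6b.png

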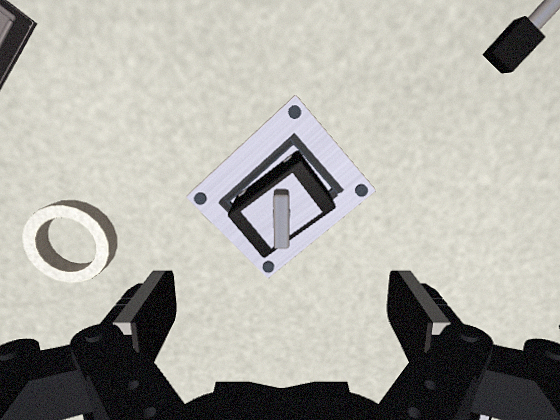

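```bash
python3 - <<'E'
from h import *
f=robot.grab_frame('wrist'); f2=dict(f); px=f['pixels'].copy(); mk=np.zeros(px.shape[:2],np.uint8)
cv2.fillPoly(mk,[np.array([(234,211),(297,157),(332,207),(269,252)])],1); px[mk==0]=0; f2['pixels']=px
block(f2,(282,210),50,.012,barlim=(92,122))
p=cv2.GaussianBlur(f['pixels'],(3,3),0).astype(int).mean(2)
def ln(pts,z,n):
    P=onz(f,pts,z)*1000; v=cv2.fitLine(P[:,:2].astype(np.float32),cv2.DIST_HUBER,0,.01,.01).ravel();print(n,len(pts),np.degrees(np.arctan2(v[1],v[0]))%180)
A=[];
for x in range(252,272):
    for y in range(165,215):
        if p[y,x]>90 and p[y-3,x]<60: A.append((x,y-(p[y,x]-90)/(p[y,x]-p[y-1,x])));break
ln(A,.062,'long edge')
lb=[];rb=[]
for y in range(198,240):
    print(y,p[y,268:296:2].astype(int)) if y%10==0 else 0
E
```

```text
label (array([512.3,  12.4]), 43.2, 33.5, np.float32(158.3)) 
bar (array([513. ,  12.5]), 30.7, 6.7, np.float32(31.2)) bar-label ccw deg mod180: 52.9
long edge 20 162.82932
200 [145 146 131 101 112 110 109 111 111 109  93 142 146 145]
210 [144 147 123  94 110 110 109 109 113 108  81 112 145 144]
220 [144 147 135 101 111 108 109 110 112 108  93 141 149 148]
230 [144 145 143 103 110 110 109 110 112 109  92 139 149 144]
```

Label is at 158.3°, bar at 31.2°: 52.9° against the target 53.1° (screw ≈2.218). Next I'll go for the body with jaws across it (yaw −111.7).

Emit:
{"api": "send_rows", "payload": {"commands": [[[0, 0, -5], [0, 0, -2], -1], [[0, 0, -5], [0, 0, -2], -1], [[0, 0, -5], [0, 0, -2], -1], [[0, 0, -5], [0, 0, -2], -1], [[0, 0, -5], [0, 0, -2], -1], [[0, 0, -5], [0, 0, -2], -1], [[0, 0, -5], [0, 0, -2], -1], [[0, 0, -5], [0, 0, -2], -1], [[0, 0, -5], [0, 0, -2], -1], [[0, 0, -5], [0, 0, -2], -1], [[0, 0, 0], [0, 0, 0], -1], [[0, 0, 0], [0, 0, 0], -1]]}}

```text
time_s: 22.25
position: [0.5039, 0.0132, 0.1213]
orientation: [-3.083, 0.583, 0.03]
ft_force: [1.2, -0.3, 0.2]
grip_width: 0.0854
```

```bash
python3 - <<'E'
from h import *
need(512.3,12.5,28,-111.7)
E
```

```text
turn [-0.44 -1.03 -0.29] shift [  8.4  -0.7 -93.3] F [ 1.2 -0.3  0.2] T [ 0.01 -0.02 -0.01] w 85.4 j [-0.04  0.44  2.02  0.01  0.7   1.9 ] t 22.25
```

Emit:
{"api": "send_rows", "payload": {"commands": [[[-0.4, -1, -0.3], [8.5, -0.7, 0], -1], [[0, 0, 0], [0, 0, 0], -1], [[0, 0, 0], [-0.3, 0, -10], -1], [[0, 0, 0], [-0.3, 0, -10], -1], [[0, 0, 0], [0, 0, 0], -1], [[0, 0, 0], [0, 0, 0], -1]]}}

```text
time_s: 22.75
position: [0.513, 0.0125, 0.0998]
orientation: [3.088, -0.575, 0.002]
ft_force: [0.6, 0.1, -0.4]
grip_width: 0.0852
```

```bash
python3 - <<'E'
from h import *
need(512.3,12.5,28,-111.7)
E
```

```text
turn [ 0.03  0.07 -0.61] shift [ -0.7  -0.  -71.8] F [ 0.6  0.1 -0.4] T [-0.04 -0.    0.01] w 85.2 j [-0.03  0.48  2.03 -0.    0.64  1.91] t 22.75
```

Emit:
{"api": "send_rows", "payload": {"commands": [[[0, 0, -0.6], [-0.7, 0, -7], -1], [[0, 0, 0], [-0.2, 0, -7], -1], [[0, 0, 0], [-0.2, 0, -7], -1], [[0, 0, 0], [-0.2, 0, -7], -1], [[0, 0, 0], [-0.2, 0, -4], -1], [[0, 0, 0], [0, 0, 0], -1], [[0, 0, 0], [0, 0, 0], -1]]}}

```text
time_s: 23.33
position: [0.5112, 0.0125, 0.0644]
orientation: [3.085, -0.591, 0.002]
ft_force: [-0.4, -0.2, 0.6]
grip_width: 0.0856
```

```bash
python3 - <<'E'
from h import *
need(512.3,12.5,28,-111.7)
E
```

```text
turn [ 0.03  0.05 -0.01] shift [  1.1  -0.  -36.4] F [-0.4 -0.2  0.6] T [-0.    0.04 -0.  ] w 85.6 j [-0.03  0.53  2.05 -0.    0.55  1.92] t 23.3333
```

Emit:
{"api": "send_rows", "payload": {"commands": [[[0, 0, 0], [1.2, 0, -7], -1], [[0, 0, 0], [0, 0, -7], -1], [[0, 0, 0], [0, 0, -7], -1], [[0, 0, 0], [0, 0, -7], -1], [[0, 0, 0], [0, 0, -4], -1], [[0, 0, 0], [0, 0, 0], -1], [[0, 0, 0], [0, 0, 0], -1]]}}

```text
time_s: 23.92
position: [0.5127, 0.0125, 0.0289]
orientation: [3.085, -0.591, 0.002]
ft_force: [-0.5, 0.6, -0.1]
grip_width: 0.0857
```

```bash
python3 - <<'E'
from h import *
need(512.3,12.5,28,-111.7)
E
```

```text
turn [ 0.03  0.07 -0.01] shift [-0.4  0.  -0.9] F [-0.5  0.6 -0.1] T [0.05 0.01 0.02] w 85.7 j [-0.03  0.6   2.07 -0.    0.48  1.92] t 23.9167
```

Perfect. Grip the body and lift.

Emit:
{"api": "send_rows", "payload": {"commands": [[[0, 0, 0], [0, 0, 0], 1], [[0, 0, 0], [0, 0, 0], 1], [[0, 0, 0], [0, 0, 0], 1], [[0, 0, 0], [0, 0, 0], 1], [[0, 0, 0], [0, 0, 0], 1], [[0, 0, 0], [0, 0, 0], 1], [[0, 0, 0], [0, 0, 0], 1], [[0, 0, 0], [0, 0, 0], 1], [[0, 0, 0], [0, 0, 0], 1], [[0, 0, 0], [0, 0, 0], 1]], "force": 50}}

```text
time_s: 24.75
position: [0.5128, 0.0127, 0.0295]
orientation: [3.086, -0.591, 0.003]
ft_force: [1.2, 0.9, -3.5]
grip_width: 0.0412
```

Emit:
{"api": "send_rows", "payload": {"commands": [[[0, 0, 0], [0, 0, 3], 1], [[0, 0, 0], [0, 0, 5], 1], [[0, 0, 0], [0, 0, 7], 1], [[0, 0, 0], [0, 0, 12], 1], [[0, 0, 0], [0, 0, 15], 1], [[0, 0, 0], [0, 0, 15], 1], [[0, 0, 0], [0, 0, 10], 1], [[0, 0, 0], [0, 0, 0], 1], [[0, 0, 0], [0, 0, 0], 1]]}}

```text
time_s: 25.5
position: [0.5109, 0.0125, 0.1023]
orientation: [3.085, -0.591, -0.0]
ft_force: [-0.4, 0.6, -7.2]
grip_width: 0.0413
```

```bash
python3 - <<'E'
from h import *
need(465,324,100,-97)
E
```

```text
turn [ 0.03 -0.02 14.69] shift [-45.9 311.5  -2.3] F [-0.4  0.6 -7.2] T [ 0.04 -0.   -0.01] w 41.3 j [-0.03  0.47  2.03 -0.    0.64  1.92] t 25.5
```

Emit:
{"api": "send_rows", "payload": {"commands": [[[0, 0, 1], [-3, 10, 1], 1], [[0, 0, 1], [-3, 20, 1], 1], [[0, 0, 1], [-3, 20, 1], 1], [[0, 0, 1], [-3, 20, 1], 1], [[0, 0, 1], [-3, 20, 1], 1], [[0, 0, 1], [-3, 20, 1], 1], [[0, 0, 1], [-3, 20, 1], 1], [[0, 0, 1], [-3, 20, 1], 1], [[0, 0, 1], [-3, 20, 1], 1], [[0, 0, 1], [-3, 20, 1], 1], [[0, 0, 1], [-3, 20, 1], 1], [[0, 0, 1], [-3, 20, 1], 1], [[0, 0, 1], [-3, 20, 1], 1], [[0, 0, 1], [-3, 15, 1], 1], [[0, 0, 0], [-1, 8, 0], 1], [[0, 0, 0], [0, 0, 0], 1], [[0, 0, 0], [0, 0, 0], 1]]}}

```text
time_s: 26.92
position: [0.4523, 0.3016, 0.1067]
orientation: [3.128, -0.177, -0.025]
ft_force: [0.1, -0.4, -6.6]
grip_width: 0.0412
```

```bash
python3 - <<'E'
from h import *
need(465,324,22,-97)
E
```

```text
turn [ 0.42 -0.94 -0.52] shift [ 12.7  22.4 -84.7] F [ 0.1 -0.4 -6.6] T [-0.   -0.02  0.02] w 41.2 j [0.53 0.5  1.94 0.   0.72 2.21] t 26.9167
```

Emit:
{"api": "send_rows", "payload": {"commands": [[[0.4, -0.9, -0.5], [6, 11, 0], 1], [[0, 0, 0], [6, 10, 0], 1], [[0, 0, 0], [0, 0, -10], 1], [[0, 0, 0], [0, 0, -15], 1], [[0, 0, 0], [0, 0, -15], 1], [[0, 0, 0], [0, 0, -10], 1], [[0, 0, 0], [0, 0, 0], 1], [[0, 0, 0], [0, 0, 0], 1]]}}

```text
time_s: 27.58
position: [0.4669, 0.3218, 0.0519]
orientation: [3.135, -0.2, 0.0]
ft_force: [0.2, -0.3, -4.7]
grip_width: 0.0412
```

```bash
python3 - <<'E'
from h import *
need(465,324,21.5,-97)
E
```

```text
turn [0.03 0.   0.29] shift [ -1.9   2.2 -30.4] F [ 0.2 -0.3 -4.7] T [0.02 0.03 0.04] w 41.2 j [ 0.55  0.61  1.93 -0.    0.6   2.25] t 27.5833
```

Emit:
{"api": "send_rows", "payload": {"commands": [[[0, 0, 0], [0, 0, -5], 1], [[0, 0, 0], [0, 0, -5], 1], [[0, 0, 0], [0, 0, -5], 1], [[0, 0, 0], [0, 0, -4], 1], [[0, 0, 0], [0, 0, -2], 1], [[0, 0, 0], [0, 0, -1], 1], [[0, 0, 0], [0, 0, 0], 1], [[0, 0, 0], [0, 0, 0], 1]]}}

```text
time_s: 28.25
position: [0.4681, 0.322, 0.0292]
orientation: [-3.135, 0.201, -0.003]
ft_force: [-0.5, 0.3, -7.5]
grip_width: 0.0413
```

```bash
python3 - <<'E'
from h import *
need(465,324,21.5,-97)
E
```

```text
turn [-0.03  0.11  0.33] shift [-3.1  2.  -7.7] F [-0.5  0.3 -7.5] T [-0.04  0.02 -0.02] w 41.3 j [ 0.55  0.64  1.94 -0.    0.56  2.25] t 28.25
```

Emit:
{"api": "send_rows", "payload": {"commands": [[[0, 0.1, 0], [0, 0, -2], 1], [[0, 0, 0], [0, 0, -2], 1], [[0, 0, 0], [0, 0, -1.5], 1], [[0, 0, 0], [0, 0, -0.7], 1]]}}

```text
time_s: 28.58
position: [0.4686, 0.3224, 0.0232]
orientation: [-3.134, 0.2, -0.002]
ft_force: [-0.6, -0.3, -5.8]
grip_width: 0.041
```

Emit:
{"api": "send_rows", "payload": {"commands": [[[0, 0, 0], [0, 0, -0.6], 1]]}}

```text
time_s: 28.67
position: [0.4686, 0.3223, 0.0224]
orientation: [-3.134, 0.2, -0.002]
ft_force: [-0.6, -0.6, -6.1]
grip_width: 0.0415
```

Emit:
{"api": "send_rows", "payload": {"commands": [[[0, 0, 0], [0, 0, -0.6], 1]]}}

```text
time_s: 28.75
position: [0.4685, 0.3223, 0.0217]
orientation: [-3.134, 0.2, -0.001]
ft_force: [0.0, 0.4, -5.8]
grip_width: 0.0412
```

Emit:
{"api": "send_rows", "payload": {"commands": [[[0, 0, 0], [0, 0, -0.5], 1]]}}

```text
time_s: 28.83
position: [0.4685, 0.3223, 0.0214]
orientation: [-3.134, 0.201, -0.001]
ft_force: [-4.5, -2.3, 14.3]
grip_width: 0.0412
```

Emit:
{"api": "send_rows", "payload": {"commands": [[[0, 0, 0], [0, 0, -0.4], 1]]}}

```text
time_s: 28.92
position: [0.4685, 0.3224, 0.0214]
orientation: [-3.134, 0.2, -0.002]
ft_force: [-3.0, -2.0, 9.7]
grip_width: 0.0416
```

Touched down gently at 0.0214. Release and rise.

Emit:
{"api": "send_rows", "payload": {"commands": [[[0, 0, 0], [0, 0, 0], 0], [[0, 0, 0], [0, 0, 0], -1], [[0, 0, 0], [0, 0, 0], -1], [[0, 0, 0], [0, 0, 0], -1], [[0, 0, 0], [0, 0, 0], -1], [[0, 0, 0], [0, 0, 0], -1], [[0, 0, 0], [0, 0, 0], -1], [[0, 0, 0], [0, 0, 8], -1], [[0, 0, 0], [0, 0, 15], -1], [[0, 0, 0], [0, 0, 25], -1], [[0, 0, 0], [0, 0, 25], -1], [[0, 0, 0], [0, 0, 25], -1], [[0, 0, 0], [0, 0, 15], -1], [[0, 0, 0], [0, 0, 0], -1], [[0, 0, 0], [0, 0, 0], -1], [[0, 0, 0], [0, 0, 0], -1]]}}

```text
time_s: 30.25
position: [0.4686, 0.3224, 0.1436]
orientation: [-3.132, 0.2, -0.005]
ft_force: [0.2, -0.4, -0.8]
grip_width: 0.0852
```

```bash
python3 - <<'E'
from h import *
need(465,324,150,-97)
f=grab('wrist','w7');print(proj(f,[[.4685,.3223,.054]]))
im=cv2.imread('pics/w7.png');cv2.imwrite('pics/w7b.png',np.clip(im*1.5,0,255).astype(np.uint8))
E
```

```text
turn [-0.15  0.19  0.32] shift [-3.6  1.6  6.4] F [ 0.2 -0.4 -0.8] T [-0.    0.01  0.04] w 85.2 j [0.55 0.47 1.87 0.   0.79 2.25] t 30.25
[[280.71856092 214.53552833]]
```

View pics/w7b.png

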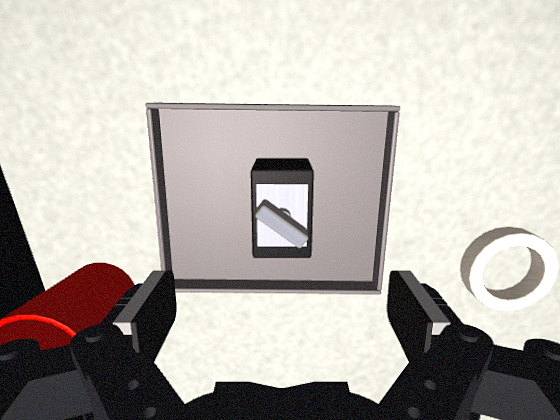

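The picture shows the block upright and free in the middle of the tray at (281,210), with the cup and tape undisturbed. Final setting check, then sign off.

```bash
python3 - <<'E'
from h import *
f=robot.grab_frame('wrist'); f2=dict(f); px=f['pixels'].copy(); mk=np.zeros(px.shape[:2],bool); mk[177:253,253:312]=1; px[~mk]=0; f2['pixels']=px
block(f2,(282,215),50,.004,barlim=(88,126))
s=robot.grab_frame('scene'); a=cv2.imread('pics/scene0.png')
d=(np.abs(s['pixels'][:,:,::-1].astype(int)-a).max(2)>40).astype(np.uint8)
n,l,st,_=cv2.connectedComponentsWithStats(d); print([list(map(int,q)) for q in st[1:] if q[4]>40])
E
```

```text
Traceback (most recent call last):
  File "h.py", line 31, in block
    n,l,s,_=cv2.connectedComponentsWithStats(B);B=l==1+np.argmax(s[1:,4])
                                                       ~~~~~~~~~^^^^^^^^^
ValueError: attempt to get argmax of an empty sequence
```

```bash
python3 - <<'E'
from h import *
f=robot.grab_frame('wrist'); p=cv2.GaussianBlur(f['pixels'],(3,3),0).astype(int); g=p.mean(2); b=p[...,2]-p[...,0]
print(g[180:252:6,250:316:4].astype(int)); print(b[198:246:8,250:316:4])
s=robot.grab_frame('scene'); a=cv2.imread('pics/scene0.png')
d=(np.abs(s['pixels'][:,:,::-1].astype(int)-a).max(2)>40).astype(np.uint8)
n,l,st,_=cv2.connectedComponentsWithStats(d); print([list(map(int,q)) for q in st[1:] if q[4]>40])
E
```

```text
[[ 52  55  52  52  50  51  51  49  48  47  47  47  45  44  43  39 119]
 [ 52  63 172 171 171 171 171 171 170 167 170 169 170 168 162  36 119]
 [ 61  60 170 168 169 169 169 168 169 165 168 169 168 167 148  35 121]
 [ 72  56 170 163 162 169 169 167 168 165 167 169 168 165 149  31 122]
 [ 77  53 120  55  50  50 151 168 169 164 168 168 169 166 138  27 122]
 [ 93  48  96 131 127  92  50  51  70  62 170 169 168 165 138  28 122]
 [ 91  68 131 127 130 130 129  99  51  50 107 170 168 165 129  28 120]
 [ 96  42 173 138 130 128 129 131 129 103  54  48 124 167 126  25 118]
 [ 97  37 172 169 169 146 130 127 129 132 129 107  53  50  79  30 117]
 [101  36 171 168 167 166 167 148 128 129 129 130 130 110  54  27 116]
 [105  33 170 168 168 167 166 166 167 153 127 129 129 131  87  30 114]
 [107  37  92  92  92  91  91  88  91  89  91  81 122  88  52  34 113]]
[[-4 -2 12 11 10 12 10 11 11 11 10 12 11 11 10  1 -7]
 [-6 -2 -2 -5 -4 -4  0 12 11 10 11 11 12 10  9 -1 -8]
 [-6 -4  8  9 10  9 -2 -5 -4  2  8 11 11 10  8 -1 -8]
 [-7 -2 12  2  7  9  9  9  8 -4 -2 -4  7 11  7  0 -8]
 [-7 -2 11 10 11 11  1 10  9  9  9  6 -5 -4 -2  0 -7]
 [-8 -1 11 10 11 10 11 11 12  2 10 10 10  9 -1  0 -8]]
[[217, 0, 49, 40, 958], [353, 0, 9, 11, 55], [359, 0, 95, 85, 4158], [130, 11, 21, 38, 584], [218, 43, 36, 12, 193], [138, 54, 24, 20, 214], [340, 81, 59, 76, 2170], [403, 119, 6, 15, 71], [352, 185, 26, 29, 541], [141, 273, 40, 48, 1031]]
```

```bash
sed -i 's/g>125/g>145/' h.py; python3 - <<'E'
from h import *
f=robot.grab_frame('wrist'); f2=dict(f); px=f['pixels'].copy(); mk=np.zeros(px.shape[:2],bool); mk[177:253,253:312]=1; px[~mk]=0; f2['pixels']=px
block(f2,(282,215),50,.004,barlim=(110,142))
E
```

```text
label (array([467.6, 321.7]), 43.2, 33.2, np.float32(172.7)) 
bar (array([466.7, 321.3]), 34.2, 8.2, np.float32(45.4)) bar-label ccw deg mod180: 52.7
```

Setting kept: 52.7° against the nominal 53.1°. Hand in.

```bash
python3 -c "
from h import *
print(robot.sign_off())"
```

```text
the job is handed in; nothing more can be done
None
```

I put the bar-headed block in the aluminium cradle and let go of it. I then turned the screw clockwise until it bottomed and backed it off 45°. After that I lifted the block out by its body, set it down in the grey tray, released it and handed the job in at about 30 s.

- **Bottoming:** at the stop the wrist torque rose to about 0.64 N·m, and the block turned about 4.4° against the pocket lips.
- **Screw setting:** the bar stood 52.9° from the block's long side after release in the cradle and 52.7° in the tray. The target is 53.1°, so the screw is at about 2.22 rad against 2.215.
- **Placing:** the block touched the tray floor with about 20 N at most. The last picture shows it upright in the middle of the tray with the gripper clear.
- **Everything else:** comparing the scene picture with the first one shows changes only at the arm, at the block's old place and around the tray.

- **Hard press:** while checking that the block was seated in the cradle, I briefly pressed it down with a wrist force of about 104 N, under the 120 N limit.
- **Checks that disagreed:**
  - Tool yaw at the stop put the bar about 3° past where the final block angle would have it. I put this down to wind-up under torque, so I set the screw by the measured bar-to-block angle instead.
  - Two edge fits picked up the wrong edge and were discarded.

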